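Crimp a sample vial on the bench press

ROBOT

A 6-joint arm with a two-finger parallel gripper is mounted at the origin on the work surface. World frame = base frame: x ahead of the robot, y to its left, z up, the work surface at z = 0. Lengths are in m, angles in rad, forces in N, time in s.
With the tool pointing down it reaches from about 0.375 to 0.9 m from the base axis. Payload 3.1 kg.
Tool frame: the origin (TCP) lies on the centre line of the jaws, within the pads' length; the fingertips stand bot.finger_overhang ahead of it and the grasp point (between the pads) lies 2 mm behind it (bot.finger_overhang is the distance from the TCP to the fingertips, in m); z points along the fingers, y is the line along which they close (so a half turn about z gives the same grasp; the last joint's range is limited). The gripper opens to 85 mm and grips with 20 to 120 N. Pads are 22 mm wide; open, the fingers measure 114 mm over their backs; the gripper's body (76 mm by 85 mm) begins 54 mm behind the grasp point. The pads swing forward as they close: fully open they stand 13 mm farther back than shut.
Start: joints at [-1.462, 0.527, 1.433, -0, 1.181, -0.178], TCP at [0.177, -0.599, 0.248] pointing down, gripper open.
Joint ranges: [-3.08, 3.08], [-0.75, 2.2], [0.22, 2.44], [-1.43, 4.57], [0, 2.65], [-2.85, 2.85]. Speed limits (rad/s): [2.79, 2.79, 3.14, 3.14, 3.14, 3.14].

INTERFACE

Orientations are given as a unit quaternion [x, y, z, w].
In Python, from rig import bot, cams gives the robot as it stands.
- The arm moves only by the tool carry_out, never from a script. Its argument "plan" is a list of rows, each an object with "linear": the shift along the tool's x, y, z in m, a list of three; "delta_rot": the turn, a rotation vector about the tool's x, y, z in rad, a list of three; "fingers": the opening, from 0 (shut) to 1 (fully open). A call has 1 to 20 rows; each row is the pose to reach, as a shift and turn from the pose commanded when the call began, along the tool's axes at that moment; what a row does not reach only later rows make up. A row lasts 1/12 s, in which the tool goes at most 41.7 mm and 7.16 degrees, less where a joint would pass 70% of its speed; a pose out of reach is approached as far as the arm can. A call with a gripper value outside its range is refused whole. The fingers move at their own pace and stop on an object; "grip_force" is the grip in N (left out, the last holds). Time passes only in rows, so rows that repeat a pose let the fingers close. It gives the time, the measured TCP pose, the force, the opening and the grip force at its end, in the units of the state.
- bot.get_obs(): the state, without advancing time (a new reading comes with each control period).
- cams.snapshot(name): name is "scene" or "side" or "wrist"; returns the picture (420x560x3 uint8, blue, green, red); there is no depth.
- cams.camera_model(name): a dict with "camera_matrix" (3x3 intrinsics, pixels), "k1" (the pictures are not rectified: a ray, as slopes to the right and down, at radius r is drawn at 1 + k1 r^2 times it, then the intrinsics apply), "rvec" (rotation vector, rad) and "tvec" (3), from world to camera coordinates, as OpenCV has them. Camera axes: x right, y down, z forward; pixel columns grow to the right and rows downward; lengths in m; the calibration is good to about 2 mm. A picture is of the moment at which its call begins: read the wrist's pose just before it. camera_model takes no time and is no camera call; for the wrist camera it gives the pose at the moment of the call.
- bot.finish_job(): hands the job in; it is judged then, once.
The state is a dict: "t": time; "qpos": joint angles; "dq": joint speeds; "joint_torque": joint torques, N m; "eef_pos": TCP position; "eef_rot": TCP orientation; "force": force on the tool from outside, world axes, zero at the start; "ft_torque": the same for the moment, N m; "width": opening from 0.0 (shut) to 1.0 (fully open); "finger_force": force on a finger pad.
Only numpy, scipy, OpenCV 4.12 (cv2) and the standard library are available. Lean on these libraries where they do the work, as an engineer would, in place of code of your own. Each camera call takes 0.05 s, during which the arm holds its last target. There are 200 camera calls.

TASK

Crimp the cap of the vial on the bench press: push the vial carrier along its channel fully home against the end stop and draw the safety bolt out as far as it goes, then press the handle all the way down, keep it down for about half a second, and let it come back up. Keep the vial standing in its carrier, leave the carrier home and the bolt drawn, and do not disturb the vial rack, the bottle or the cap tray.

Things in the scene. Friction and masses are not known exactly. Their poses are not given: they have to be found in the camera images.
- press: White bench crimping press, fixed to the bench. Origin: on the bench directly under the ram; +x points to the column at the back (x +60 to +110 mm), +y along the channel to the end where the carrier comes in, z up. The handle lever hinges on top of the head and reaches to the front (-x); the safety bolt lies across the head's top, on the -y side. All mm below are in this frame.
- end_stop (a point): Fixed: middle of the end stop's inner face (y = -27, z = 23 mm; the stop is 34 mm high). The carrier's channel runs from it to y = +210 mm: floor 12 mm above the bench, 55 mm wide between two rails whose tops are 24 mm high.
- head_top (a point): Fixed: middle of the head's top, x = +35, y = 0, z = 190 mm. The head spans x -40 to +110, y -35 to +35, z 140 to 190 mm, overhanging the channel. A steel guide block for the bolt stands on its -y edge: x -33 to -7, y -35 to -15, top at z = 228 mm.
- ram_axis (a point): Fixed point on the ram's axis, 94 mm above the bench, where the top of the vial's cap comes when the carrier is home. The ram is a steel bell (42 mm outside, 30 mm inside) under the head; its lower rim is 112 mm above the bench with the handle up, 87 mm with it down, then around the cap.
- carrier: Loose grey plastic slide, 52 x 150 x 16 mm, about 0.3 kg, in the press's channel, axes along the press's (1.5 mm side play). Origin: centre of its underside. The vial stands in a 12 mm deep round nest at its y = -48 mm. It goes home towards -y: end against the stop, origin then at y = +48 mm in the press's frame. It starts 35 to 75 mm short of that.
- carrier_tab (a point): Centre of the top edge of the carrier's upright push tab, 62 mm above the bench, 57 mm from the carrier's origin towards its outer (+y) end. The tab is 46 mm wide along x, 10 mm thick along y and rises 34 mm above the carrier's plate. Pushing on its outer face slides the carrier (friction about 1 to 4 N).
- vial: Loose amber vial, 22 mm wide, 78 mm tall with its 20 mm aluminium cap, 30 g. Origin: centre of its underside, z along its axis. It stands in the carrier's nest, its underside 16 mm above the bench.
- catch (a joint): Travel of the safety bolt in m: 0 to 0.004 at the start (in, blocking the lever from below), 0.036 drawn out fully; free of the lever from 0.024. It slides towards the press's -y, stays where it is left (friction 2 N).
- catch_pin (a point): Centre of the top of the bolt's upright black pin, 262 mm above the bench: 14 mm in diameter, standing 41 mm above the 12 mm thick steel bolt, whose axis is 215 mm above the bench. With the bolt in, the pin is at x = -20, y = -95 mm; it moves with the bolt towards -y. About 50 mm are free between pin and guide block.
- handle (a joint): Angle of the handle lever in rad: 0 up (as at the start, leaning 0.70 rad above level), 0.70 fully down against its stop, level. A spring brings it back up; holding it down takes about 7 N on the bar. With the bolt in it moves by no more than about 0.12.
- handle_bar (a point): Centre of the handle's cross bar, a black bar 80 mm long and 20 mm thick, along the press's y. It is 160 mm from the hinge axis; in the press's frame it stands at x = -102, z = 308 mm up, and at x = -140, z = 205 mm fully down.
- handle_hinge (a point): Fixed point on the lever's hinge axis, which runs along the press's y: x = +20, y = 0, z = 205 mm in the press's frame.
- rack: Bystander: black vial rack with amber vials, 100 x 130 mm, 90 mm high, origin under its centre.
- bottle: Bystander: clear solvent bottle, 70 mm wide, 160 mm tall, origin under its centre.
- cap_tray: Bystander: white open tray of spare aluminium caps, 90 x 120 x 30 mm, origin under its centre.
Not all that is in view belongs to the job. Several things have the shape of the vial; the one meant has the colours described above. What is shaped like the carrier but brown is not meant.

How it is judged:
By the outcome, as a careful person would: the job done as asked, in the order asked, and still so for the second after the job is handed in, with the robot touching nothing.
It also fails if it takes over 58 s, if anything falls off the work surface, if the arm or the gripper's body presses on something with over 40 N, if the wrist force passes 120 N, or if a joint passes its speed limit or range.

## Working session

There is one attempt and no reset: what is moved stays moved. The work goes in short steps, Python scripts to look and compute and a tool call to move; the robot and the scene stay as the last step left them, time stands still between calls to the robot, and variables do not carry over. Pictures are saved under pics/ and viewed, at most 10 in all, crops included, and the job is handed in when it is done.

Besides the shell and the picture viewer there is one more tool, called after "Call:" as name([rows], argument=value, ...), one row to a line, values as JSON. carry_out: Moves the arm, as the interface text tells. Its arguments: {"type":"object","properties":{"plan":{"type":"array","items":{"type":"object","properties":{"linear":{"type":"array","items":{"type":"number"}},"delta_rot":{"type":"array","items":{"type":"number"}},"fingers":{"type":"number"}}}},"grip_force":{"type":"number"}},"required":["plan"]}

```bash
mkdir -p pics; ls; python3 - <<'E'
from rig import bot,cams
import cv2
o=bot.get_obs();print({k:o[k] for k in('t','eef_pos','eef_rot','force','width')},bot.finger_overhang)
for n in('scene','side'):
    cv2.imwrite(f'pics/{n}0.png',cams.snapshot(n));print(n,cams.camera_model(n))
E
```

```text
pics
{'t': 0.0, 'eef_pos': array([ 0.17734862, -0.59859904,  0.24731735]), 'eef_rot': array([ 9.89665409e-01,  1.43391637e-01,  3.52762998e-05, -1.10237555e-03]), 'force': array([-0.50332615,  0.14783601,  0.35975228]), 'width': 0.9981440169569724} 0.017
scene {'camera_matrix': array([[545.76790478,   0.        , 280.32130614],
       [  0.        , 545.76790478, 214.90428235],
       [  0.        ,   0.        ,   1.        ]]), 'k1': -0.0427570292481751, 'rvec': array([ 2.15098188,  1.52877299, -0.4409143 ]), 'tvec': array([-0.19342931, -0.31714493,  1.83697823])}
side {'camera_matrix': array([[503.96534853,   0.        , 283.57387361],
       [  0.        , 503.96534853, 205.95192363],
       [  0.        ,   0.        ,   1.        ]]), 'k1': -0.030170635102381212, 'rvec': array([ 0.2549743 , -2.67711876,  1.47973608]), 'tvec': array([0.52907493, 0.19648093, 1.43478934])}
```

View pics/scene0.png

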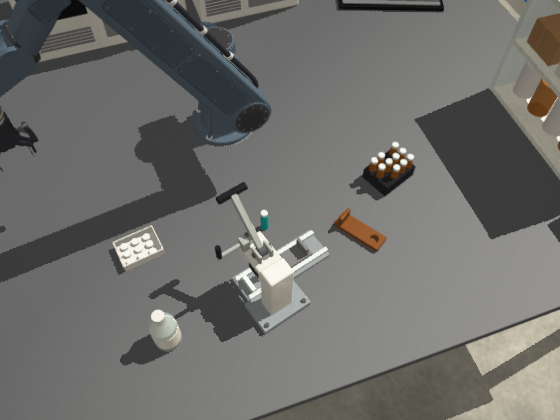

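View pics/side0.png

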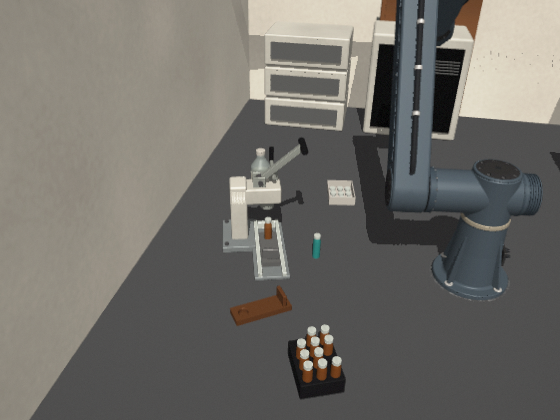

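Scene view: press at about (265,270), bar at (232,193), pin at (219,252), and a teal decoy at (264,220). Side view: bar at (303,147), pin at (271,155), vial at (268,228). I'll zoom in for precise pixels.

```bash
cat > h.py <<'E'
import numpy as np,cv2
from scipy.spatial.transform import Rotation as R
from rig import bot,cams
def ray(m,uv):
    K=m['camera_matrix'];p=(np.array(uv,float)-K[:2,2])/[K[0,0],K[1,1]]
    q=p.copy()
    for _ in range(20): q=p/(1+m['k1']*(q@q))
    Rm=cv2.Rodrigues(m['rvec'])[0]
    d=Rm.T@np.r_[q,1];return -Rm.T@m['tvec'],d/np.linalg.norm(d)
def plane(m,uv,z):
    c,d=ray(m,uv);return c+d*(z-c[2])/d[2]
def tri(ms,uvs):
    A=np.zeros((3,3));b=np.zeros(3);rs=[ray(m,u) for m,u in zip(ms,uvs)]
    for c,d in rs: P=np.eye(3)-np.outer(d,d);A+=P;b+=P@c
    x=np.linalg.solve(A,b);return x,[np.linalg.norm(np.cross(x-c,d)) for c,d in rs]
def proj(m,X):
    Rm=cv2.Rodrigues(m['rvec'])[0];p=Rm@X+m['tvec'];q=p[:2]/p[2];q=q*(1+m['k1']*(q@q))
    K=m['camera_matrix'];return q*[K[0,0],K[1,1]]+K[:2,2]
E
python3 - <<'E'
import cv2,numpy as np
a=cv2.imread('pics/scene0.png')[175:325,205:335];b=cv2.imread('pics/side0.png')[130:280,200:330]
c=cv2.resize(np.hstack([a,b]),None,fx=3,fy=4,interpolation=cv2.INTER_CUBIC)
cv2.imwrite('pics/zoom0.png',c)
for n,(x0,y0,x1,y1) in {'scene0':(205,175,260,270),'side0':(262,135,312,172)}.items():
    g=cv2.imread(f'pics/{n}.png')
    m=(g.max(2)<30).astype(np.uint8)[y0:y1,x0:x1]
    k,l,s,ce=cv2.connectedComponentsWithStats(m)
    print(n,[(s[i].tolist(),(ce[i]+[x0,y0]).round(1).tolist()) for i in range(1,k) if s[i,4]>8])
E
```

```text
scene0 [([11, 23, 7, 6, 12], [218.6, 201.0]), ([11, 75, 5, 9, 33], [218.1, 253.5])]
side0 [([37, 3, 9, 16, 86], [302.9, 145.8]), ([7, 12, 4, 13, 41], [270.8, 153.1])]
```

View pics/zoom0.png

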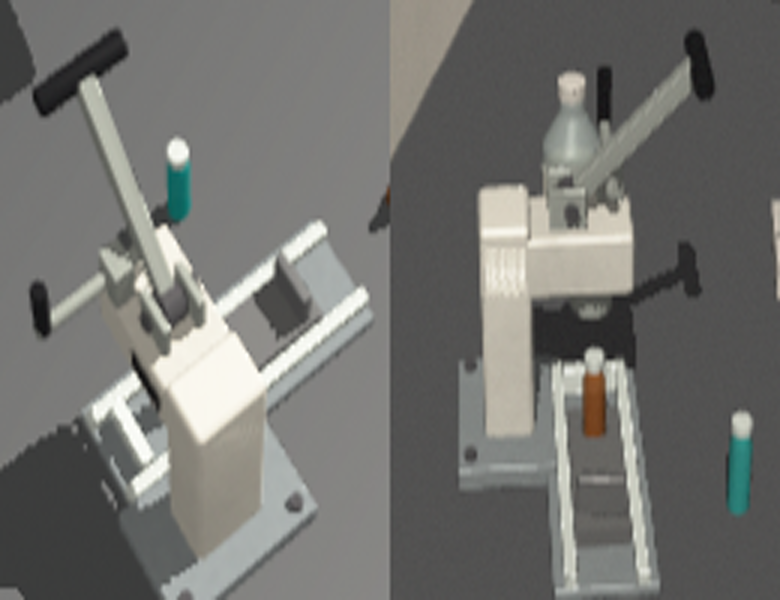

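```bash
cat > p.py <<'E'
from h import *
from scipy.optimize import least_squares
sc,sd=cams.camera_model('scene'),cams.camera_model('side')
def W(p,X): c,s=np.cos(p[2]),np.sin(p[2]);return np.array([p[0]+c*X[0]-s*X[1],p[1]+s*X[0]+c*X[1],X[2]])
if __name__=='__main__':
    ob=[((-.102,0,.308),(232,192.8),(303.3,146.3)),((-.020,-.097,.262),(218,247),(271.3,147.3)),((0,.21,.024),(319.3,239.8),(273.4,275.5))]
    for X,a,b in ob: print(X,tri([sc,sd],[a,b]))
    f=lambda p:np.concatenate([np.r_[proj(sc,W(p,X))-a,proj(sd,W(p,X))-b] for X,a,b in ob])
    best=min((least_squares(f,[.5,-.3,y0]) for y0 in(-2,0,1.5,3)),key=lambda r:r.cost)
    p=best.x;print(p,best.fun.round(1));np.save('press.npy',p)
    c,s=np.cos(p[2]),np.sin(p[2]);inv=lambda q:(c*(q[0]-p[0])+s*(q[1]-p[1]),-s*(q[0]-p[0])+c*(q[1]-p[1]))
    print('tab',inv(plane(sc,(303.3,243.8),.062)),inv(plane(sd,(270.7,250),.062)),'cap',inv(plane(sd,(268,218),.094)))
    print('teal',inv(plane(sd,(316.5,258),0)),plane(sd,(316.5,258),0))
    for n,X in dict(tabout=(0,.19,.06),pin=(-.02,-.097,.262),bar=(-.102,0,.308)).items(): print(n,W(p,X),np.hypot(*W(p,X)[:2]))
E
python3 p.py
```

```text
(-0.102, 0, 0.308) (array([ 0.50497656, -0.09686878,  0.30573778]), [np.float64(0.0009349465198719352), np.float64(0.0009349465198719291)])
(-0.02, -0.097, 0.262) (array([ 0.61103414, -0.16582628,  0.25958005]), [np.float64(0.0007550642214374241), np.float64(0.0007550642214374802)])
(0, 0.21, 0.024) (array([0.54377184, 0.13256593, 0.01525277]), [np.float64(0.0012718988193341325), np.float64(0.0012718988193341975)])
[ 0.60379123 -0.06720525  0.28555592] [ 0.2 -0.7 -0.6 -0.4 -0.2 -0.4 -0.5 -0.6  0.6 -1.8 -0.8 -1.9]
tab (np.float64(0.003982043148907356), np.float64(0.14557303069476518)) (np.float64(0.00048515024562448966), np.float64(0.15264989931003026)) cap (np.float64(-0.000956711855759889), np.float64(0.03814587752298926))
teal (np.float64(-0.13811820767146807), np.float64(0.12135741918628236)) [0.43708081 0.01033119 0.        ]
tabout [0.55026996 0.11510074 0.06      ] 0.5621789803661984
pin [ 0.61192514 -0.16591107  0.262     ] 0.6340180287361749
bar [ 0.5059217  -0.09593772  0.308     ] 0.5149376748398331
```

```bash
cat > g.py <<'E'
import sys
from p import *
# usage: g.py x y z(mm tip, press frame) tilt(deg, tip towards -y) ...
p=np.load('press.npy');o=bot.get_obs()
R0=R.from_quat(o['eef_rot']);P0=o['eef_pos']
Rp=R.from_euler('z',p[2])
inv=lambda q:Rp.inv().apply(q-np.r_[p[:2],0])
print('t',round(o['t'],2),'tip mm',(inv(P0+R0.apply([0,0,.017]))*1e3).round(1),'F press',Rp.inv().apply(o['force']).round(1),'w',round(o['width'],2),'q',o['qpos'].round(2))
a=[float(v) for v in sys.argv[1:]]
for i in range(0,len(a),4):
    x,y,z,t=a[i:i+4];d=np.array([0,-np.sin(np.radians(t)),-np.cos(np.radians(t))])
    ty=np.array([1.,0,0]);tx=np.cross(ty,d);Rt=Rp*R.from_matrix(np.c_[tx,ty,d])
    P=W(p,np.array([x,y,z])/1e3)-Rt.apply([0,0,.017])
    print(a[i:i+4],'lin',R0.inv().apply(P-P0).round(4),'rot',(R0.inv()*Rt).as_rotvec().round(4),'r',np.hypot(*P[:2]).round(3))
E
python3 g.py 0 200 350 0 0 200 150 25 0 200 46 25
```

```text
t 0.1 tip mm [-558.9 -389.8  230.4] F press [-0.4  0.  -0. ] w 1.0 q [-1.46  0.53  1.43 -0.    1.18 -0.18]
[0.0, 200.0, 350.0, 0.0] lin [ 0.5602 -0.5888 -0.1183] rot [-1.2000e-03 -1.7000e-03 -1.5685e+00] r 0.561
[0.0, 200.0, 150.0, 25.0] lin [ 0.5602 -0.5956  0.0833] rot [-0.343  -0.3442 -1.5412] r 0.561
[0.0, 200.0, 46.0, 25.0] lin [ 0.5601 -0.5954  0.1873] rot [-0.343  -0.3442 -1.5412] r 0.561
```

Call:
carry_out([
  {"linear": [0.03, -0.03, -0.04], "delta_rot": [0, 0, -0.1], "fingers": 0},
  {"linear": [0.06, -0.06, -0.07], "delta_rot": [0, 0, -0.2], "fingers": 0},
  {"linear": [0.08, -0.08, -0.1], "delta_rot": [0, 0, -0.3], "fingers": 0},
  {"linear": [0.1, -0.1, -0.13], "delta_rot": [0, 0, -0.4], "fingers": 0},
  {"linear": [0.12, -0.12, -0.16], "delta_rot": [0, 0, -0.5], "fingers": 0},
  {"linear": [0.14, -0.15, -0.18], "delta_rot": [0, 0, -0.6], "fingers": 0},
  {"linear": [0.17, -0.18, -0.18], "delta_rot": [0, 0, -0.7], "fingers": 0},
  {"linear": [0.2, -0.21, -0.18], "delta_rot": [0, 0, -0.8], "fingers": 0},
  {"linear": [0.23, -0.24, -0.18], "delta_rot": [0, 0, -0.9], "fingers": 0},
  {"linear": [0.26, -0.27, -0.18], "delta_rot": [0, 0, -1.0], "fingers": 0},
  {"linear": [0.29, -0.3, -0.18], "delta_rot": [0, 0, -1.1], "fingers": 0},
  {"linear": [0.32, -0.33, -0.18], "delta_rot": [0, 0, -1.2], "fingers": 0},
  {"linear": [0.35, -0.36, -0.18], "delta_rot": [0, 0, -1.3], "fingers": 0},
  {"linear": [0.38, -0.39, -0.18], "delta_rot": [0, 0, -1.4], "fingers": 0},
  {"linear": [0.41, -0.42, -0.18], "delta_rot": [0, 0, -1.5], "fingers": 0},
  {"linear": [0.44, -0.45, -0.18], "delta_rot": [0, 0, -1.57], "fingers": 0},
  {"linear": [0.47, -0.49, -0.18], "delta_rot": [0, 0, -1.57], "fingers": 0},
  {"linear": [0.5, -0.52, -0.18], "delta_rot": [0, 0, -1.57], "fingers": 0},
  {"linear": [0.53, -0.55, -0.18], "delta_rot": [0, 0, -1.57], "fingers": 0},
  {"linear": [0.56, -0.59, -0.18], "delta_rot": [0, 0, -1.57], "fingers": 0},
])

```text
t: 1.77
eef_pos: [0.5292, 0.0854, 0.4279]
eef_rot: [0.599, 0.801, -0.0, -0.0]
force: [0.9, -1.6, -0.2]
width: -0.002
finger_force: 0.0
```

```bash
python3 g.py 0 200 150 25 0 190 46 25
```

```text
t 1.77 tip mm [-28.6 167.5 410.9] F press [ 0.4 -1.8 -0.2] w -0.0 q [-0.05  0.24  1.39 -0.    1.51 -0.34]
[0.0, 200.0, 150.0, 25.0] lin [0.0397 0.0287 0.2625] rot [-1.000e-04 -4.362e-01  1.700e-03] r 0.561
[0.0, 190.0, 46.0, 25.0] lin [0.0297 0.0288 0.3665] rot [-1.000e-04 -4.362e-01  1.700e-03] r 0.562
```

Call:
carry_out([
  {"linear": [0.01, 0.01, 0.03], "delta_rot": [0, -0.1, 0], "fingers": 0},
  {"linear": [0.015, 0.01, 0.07], "delta_rot": [0, -0.2, 0], "fingers": 0},
  {"linear": [0.015, 0.01, 0.11], "delta_rot": [0, -0.3, 0], "fingers": 0},
  {"linear": [0.015, 0.01, 0.15], "delta_rot": [0, -0.4, 0], "fingers": 0},
  {"linear": [0.015, 0.01, 0.19], "delta_rot": [0, -0.436, 0], "fingers": 0},
  {"linear": [0.015, 0.01, 0.23], "delta_rot": [0, -0.436, 0], "fingers": 0},
  {"linear": [0.015, 0.01, 0.26], "delta_rot": [0, -0.436, 0], "fingers": 0},
  {"linear": [0.015, 0.01, 0.26], "delta_rot": [0, -0.436, 0], "fingers": 0},
  {"linear": [0.015, 0.01, 0.26], "delta_rot": [0, -0.436, 0], "fingers": 0},
  {"linear": [0.015, 0.01, 0.26], "delta_rot": [0, -0.436, 0], "fingers": 0},
])

```text
t: 2.6
eef_pos: [0.5353, 0.1006, 0.1697]
eef_rot: [0.585, 0.782, -0.129, 0.174]
force: [2.0, 0.1, 0.4]
width: -0.003
finger_force: 0.0
```

```bash
python3 g.py 0 185 46 25 0 165 46 25 0 130 46 25; python3 -c "
from h import *
cv2.imwrite('pics/scene1.png',cv2.resize(cams.snapshot('scene')[120:320,180:400],None,fx=2,fy=2));a=cv2.imread('pics/scene1.png')
b=cv2.resize(cams.snapshot('side')[80:300,180:370],None,fx=1.8,fy=1.8);c=np.zeros((400,a.shape[1]+b.shape[1],3),np.uint8);c[:,:a.shape[1]]=a;c[:b.shape[0],a.shape[1]:]=b[:400];cv2.imwrite('pics/c1.png',c)"
```

```text
t 2.6 tip mm [-18.4 173.1 154.3] F press [ 1.9 -0.5  0.4] w -0.0 q [ 0.2   0.57  1.73 -0.58  0.89  0.29]
[0.0, 185.0, 46.0, 25.0] lin [0.0566 0.0182 0.0932] rot [0.0027 0.0003 0.0004] r 0.562
[0.0, 165.0, 46.0, 25.0] lin [0.0384 0.0182 0.1017] rot [0.0027 0.0003 0.0004] r 0.564
[0.0, 130.0, 46.0, 25.0] lin [0.0067 0.0182 0.1165] rot [0.0027 0.0003 0.0004] r 0.569
```

View pics/c1.png

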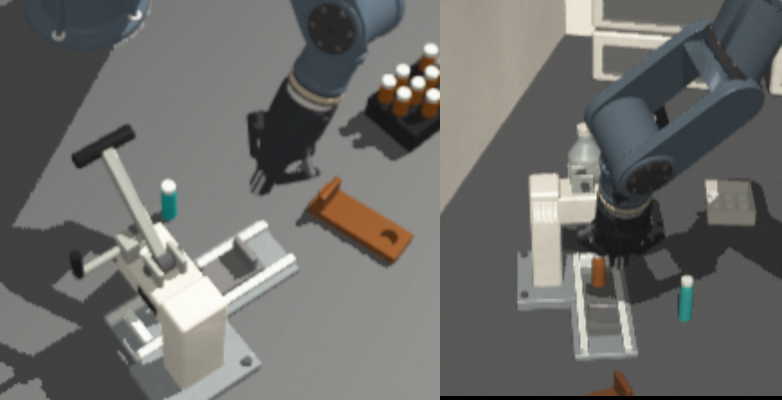

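The gripper hangs, tilted, beyond the outer end of the channel (scene crop about (275,185)), and nothing has moved. Next I lower it behind the tab.

Call:
carry_out([
  {"linear": [0.02, 0.018, 0.01], "delta_rot": [0, 0, 0], "fingers": 0},
  {"linear": [0.04, 0.018, 0.035], "delta_rot": [0, 0, 0], "fingers": 0},
  {"linear": [0.05, 0.018, 0.065], "delta_rot": [0, 0, 0], "fingers": 0},
  {"linear": [0.057, 0.018, 0.093], "delta_rot": [0, 0, 0], "fingers": 0},
  {"linear": [0.057, 0.018, 0.093], "delta_rot": [0, 0, 0], "fingers": 0},
  {"linear": [0.057, 0.018, 0.093], "delta_rot": [0, 0, 0], "fingers": 0},
])

```text
t: 3.2
eef_pos: [0.5483, 0.1172, 0.0607]
eef_rot: [0.585, 0.782, -0.13, 0.173]
force: [-0.5, 0.3, 0.7]
width: -0.002
finger_force: 0.0
```

```bash
python3 g.py 0 165 46 25 0 128 46 25 0 119 46 25
```

```text
t 3.2 tip mm [ -1.3 185.4  45.3] F press [-0.3  0.4  0.7] w -0.0 q [ 0.22  0.77  1.73 -0.68  0.74  0.47]
[0.0, 165.0, 46.0, 25.0] lin [-0.0188  0.0013  0.008 ] rot [0.0004 0.0001 0.0008] r 0.564
[0.0, 128.0, 46.0, 25.0] lin [-0.0523  0.0013  0.0237] rot [0.0004 0.0001 0.0008] r 0.569
[0.0, 119.0, 46.0, 25.0] lin [-0.0605  0.0013  0.0275] rot [0.0004 0.0001 0.0008] r 0.571
```

Call:
carry_out([
  {"linear": [-0.006, 0.001, 0.003], "delta_rot": [0, 0, 0], "fingers": 0},
  {"linear": [-0.012, 0.001, 0.005], "delta_rot": [0, 0, 0], "fingers": 0},
  {"linear": [-0.016, 0.001, 0.007], "delta_rot": [0, 0, 0], "fingers": 0},
  {"linear": [-0.02, 0.001, 0.009], "delta_rot": [0, 0, 0], "fingers": 0},
  {"linear": [-0.023, 0.001, 0.01], "delta_rot": [0, 0, 0], "fingers": 0},
  {"linear": [-0.026, 0.001, 0.012], "delta_rot": [0, 0, 0], "fingers": 0},
  {"linear": [-0.029, 0.001, 0.013], "delta_rot": [0, 0, 0], "fingers": 0},
  {"linear": [-0.032, 0.001, 0.015], "delta_rot": [0, 0, 0], "fingers": 0},
  {"linear": [-0.035, 0.001, 0.016], "delta_rot": [0, 0, 0], "fingers": 0},
  {"linear": [-0.038, 0.001, 0.017], "delta_rot": [0, 0, 0], "fingers": 0},
  {"linear": [-0.041, 0.001, 0.019], "delta_rot": [0, 0, 0], "fingers": 0},
  {"linear": [-0.044, 0.001, 0.02], "delta_rot": [0, 0, 0], "fingers": 0},
  {"linear": [-0.047, 0.001, 0.021], "delta_rot": [0, 0, 0], "fingers": 0},
  {"linear": [-0.05, 0.001, 0.023], "delta_rot": [0, 0, 0], "fingers": 0},
  {"linear": [-0.052, 0.001, 0.024], "delta_rot": [0, 0, 0], "fingers": 0},
])

```text
t: 4.45
eef_pos: [0.5652, 0.0625, 0.0601]
eef_rot: [0.585, 0.782, -0.13, 0.173]
force: [-0.5, 2.4, 0.4]
width: -0.002
finger_force: 1.3
```

```bash
python3 g.py 0 119 46 25
```

```text
t 4.45 tip mm [ -0.5 128.2  44.7] F press [0.2 2.4 0.4] w -0.0 q [ 0.12  0.77  1.74 -0.71  0.69  0.41]
[0.0, 119.0, 46.0, 25.0] lin [-0.0088  0.0005  0.0027] rot [ 0.0006 -0.0003  0.0011] r 0.571
```

In contact at 2.4 N. I push on slowly to the stop.

Call:
carry_out([
  {"linear": [-0.002, 0, 0.001], "delta_rot": [0, 0, 0], "fingers": 0},
  {"linear": [-0.004, 0, 0.002], "delta_rot": [0, 0, 0], "fingers": 0},
  {"linear": [-0.0055, 0, 0.0025], "delta_rot": [0, 0, 0], "fingers": 0},
  {"linear": [-0.007, 0, 0.003], "delta_rot": [0, 0, 0], "fingers": 0},
  {"linear": [-0.0075, 0, 0.0035], "delta_rot": [0, 0, 0], "fingers": 0},
])

```text
t: 4.87
eef_pos: [0.5673, 0.0547, 0.0601]
eef_rot: [0.585, 0.782, -0.13, 0.173]
force: [-0.7, 3.4, 1.4]
width: 0.0
finger_force: 1.6
```

```bash
python3 g.py
```

```text
t 4.87 tip mm [ -0.6 120.1  44.7] F press [0.3 3.5 1.4] w 0.0 q [ 0.11  0.77  1.74 -0.72  0.68  0.4 ]
```

Call:
carry_out([
  {"linear": [-0.001, 0, 0.0005], "delta_rot": [0, 0, 0], "fingers": 0},
  {"linear": [-0.002, 0, 0.001], "delta_rot": [0, 0, 0], "fingers": 0},
  {"linear": [-0.003, 0, 0.0015], "delta_rot": [0, 0, 0], "fingers": 0},
  {"linear": [-0.003, 0, 0.0015], "delta_rot": [0, 0, 0], "fingers": 0},
])

```text
t: 5.2
eef_pos: [0.5684, 0.0516, 0.0601]
eef_rot: [0.585, 0.782, -0.129, 0.173]
force: [0.1, 1.8, 1.4]
width: 0.002
finger_force: 1.0
```

```bash
python3 g.py
```

```text
t 5.2 tip mm [ -0.5 116.8  44.7] F press [0.6 1.7 1.4] w 0.0 q [ 0.1   0.77  1.74 -0.72  0.68  0.39]
```

Call:
carry_out([
  {"linear": [-0.001, 0, 0.0005], "delta_rot": [0, 0, 0], "fingers": 0},
  {"linear": [-0.002, 0, 0.001], "delta_rot": [0, 0, 0], "fingers": 0},
  {"linear": [-0.003, 0, 0.0015], "delta_rot": [0, 0, 0], "fingers": 0},
  {"linear": [-0.003, 0, 0.0015], "delta_rot": [0, 0, 0], "fingers": 0},
])

```text
t: 5.53
eef_pos: [0.5688, 0.0505, 0.0601]
eef_rot: [0.585, 0.782, -0.128, 0.173]
force: [-3.9, 11.1, 4.3]
width: 0.0
finger_force: 5.7
```

```bash
python3 g.py
```

```text
t 5.53 tip mm [ -0.4 115.7  44.7] F press [-0.6 11.7  4.3] w 0.0 q [ 0.1   0.77  1.74 -0.72  0.68  0.39]
```

Call:
carry_out([
  {"linear": [-0.001, 0, 0.0005], "delta_rot": [0, 0, 0], "fingers": 0},
  {"linear": [-0.0015, 0, 0.0005], "delta_rot": [0, 0, 0], "fingers": 0},
  {"linear": [-0.0015, 0, 0.0005], "delta_rot": [0, 0, 0], "fingers": 0},
])

```text
t: 5.78
eef_pos: [0.569, 0.0504, 0.0601]
eef_rot: [0.585, 0.782, -0.127, 0.172]
force: [-4.7, 15.6, 6.6]
width: 0.0
finger_force: 8.2
```

```bash
python3 g.py 0 165 60 25 0 180 380 0
```

```text
t 5.78 tip mm [ -0.2 115.5  44.7] F press [-0.1 16.3  6.6] w 0.0 q [ 0.09  0.77  1.74 -0.72  0.67  0.39]
[0.0, 165.0, 60.0, 25.0] lin [ 0.0386  0.0004 -0.0346] rot [ 0.0038 -0.005   0.0004] r 0.564
[0.0, 180.0, 380.0, 0.0] lin [-0.0887  0.0015 -0.33  ] rot [0.0037 0.4314 0.0012] r 0.563
```

Call:
carry_out([
  {"linear": [0.01, 0, -0.005], "delta_rot": [0, 0, 0], "fingers": 0},
  {"linear": [0.03, 0, -0.014], "delta_rot": [0, 0, 0], "fingers": 0},
  {"linear": [0.04, 0, -0.03], "delta_rot": [0, 0, 0], "fingers": 0},
  {"linear": [0.03, 0, -0.065], "delta_rot": [0, 0, 0], "fingers": 0},
  {"linear": [0.015, 0, -0.1], "delta_rot": [0, 0, 0], "fingers": 0},
  {"linear": [0, 0, -0.135], "delta_rot": [0, 0, 0], "fingers": 0},
  {"linear": [-0.015, 0, -0.17], "delta_rot": [0, 0.1, 0], "fingers": 0},
  {"linear": [-0.03, 0, -0.205], "delta_rot": [0, 0.2, 0], "fingers": 0},
  {"linear": [-0.045, 0, -0.24], "delta_rot": [0, 0.3, 0], "fingers": 0},
  {"linear": [-0.06, 0, -0.275], "delta_rot": [0, 0.4, 0], "fingers": 0},
  {"linear": [-0.075, 0, -0.31], "delta_rot": [0, 0.431, 0], "fingers": 0},
  {"linear": [-0.089, 0.001, -0.33], "delta_rot": [0, 0.431, 0], "fingers": 0},
  {"linear": [-0.089, 0.001, -0.33], "delta_rot": [0, 0.431, 0], "fingers": 0},
  {"linear": [-0.089, 0.001, -0.33], "delta_rot": [0, 0.431, 0], "fingers": 0},
])

```text
t: 6.95
eef_pos: [0.5545, 0.1027, 0.3984]
eef_rot: [0.599, 0.801, -0.001, 0.003]
force: [-0.2, 0.8, -0.7]
width: 0.002
finger_force: 0.0
```

```bash
python3 g.py -20 -62 380 0 -20 -62 300 0; python3 -c "
from p import *
p=np.load('press.npy')
a=cams.snapshot('scene');b=cams.snapshot('side')
cv2.imwrite('pics/c2.png',np.hstack([cv2.resize(a[175:325,205:335],None,fx=3,fy=4),cv2.resize(b[130:280,200:330],None,fx=3,fy=4)]))"
```

```text
t 6.95 tip mm [  0.6 176.8 381.4] F press [ 0.1  0.8 -0.7] w 0.0 q [-0.01  0.3   1.38 -0.01  1.45 -0.3 ]
[-20.0, -62.0, 380.0, 0.0] lin [-0.2389 -0.0206  0.003 ] rot [0.0026 0.0068 0.0002] r 0.616
[-20.0, -62.0, 300.0, 0.0] lin [-0.2384 -0.0208  0.083 ] rot [0.0026 0.0068 0.0002] r 0.616
```

View pics/c2.png

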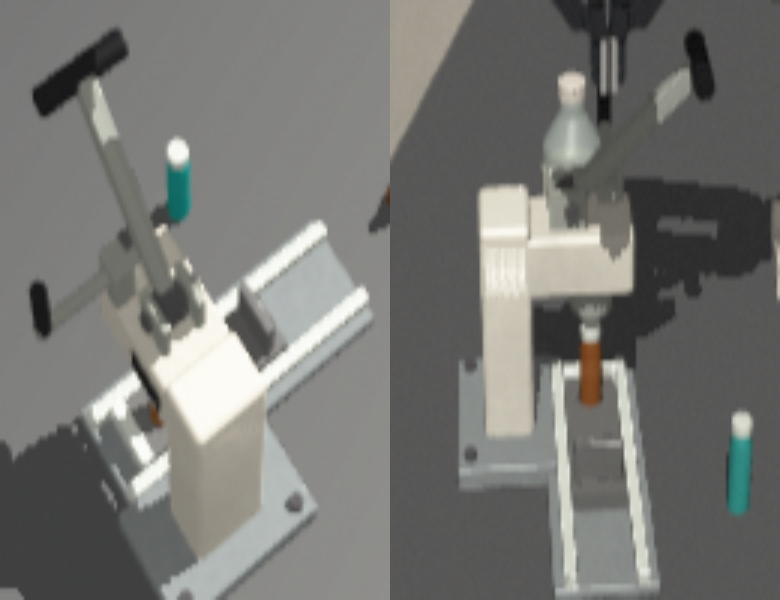

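The carrier has moved home: the tab is at about (258,318) in the zoom and the vial stands upright under the ram at (590,365). Next is the bolt pin.

Call:
carry_out([
  {"linear": [-0.035, -0.003, 0.003], "delta_rot": [0, 0.007, 0], "fingers": 0},
  {"linear": [-0.075, -0.006, 0.003], "delta_rot": [0, 0.007, 0], "fingers": 0},
  {"linear": [-0.115, -0.01, 0.003], "delta_rot": [0, 0.007, 0], "fingers": 0},
  {"linear": [-0.155, -0.014, 0.003], "delta_rot": [0, 0.007, 0], "fingers": 0},
  {"linear": [-0.195, -0.018, 0.003], "delta_rot": [0, 0.007, 0], "fingers": 0},
  {"linear": [-0.23, -0.021, 0.01], "delta_rot": [0, 0.007, 0], "fingers": 0},
  {"linear": [-0.238, -0.021, 0.04], "delta_rot": [0, 0.007, 0], "fingers": 0},
  {"linear": [-0.238, -0.021, 0.083], "delta_rot": [0, 0.007, 0], "fingers": 0},
  {"linear": [-0.238, -0.021, 0.083], "delta_rot": [0, 0.007, 0], "fingers": 0},
  {"linear": [-0.238, -0.021, 0.083], "delta_rot": [0, 0.007, 0], "fingers": 0},
])

```text
t: 7.88
eef_pos: [0.5989, -0.1298, 0.3107]
eef_rot: [0.599, 0.801, -0.001, -0.006]
force: [0.7, 0.8, 0.6]
width: -0.004
finger_force: 0.0
```

```bash
python3 g.py -20 -62 240 0; python3 -c "
from p import *
m=cams.camera_model('wrist');p=np.load('press.npy')
a=cams.snapshot('wrist')
print('pin pix',proj(m,W(p,np.array([-.02,-.097,.262]))))
cv2.imwrite('pics/w1.png',a)"
```

```text
t 7.88 tip mm [-22.5 -58.6 293.7] F press [0.9 0.5 0.6] w -0.0 q [-0.4   0.45  1.38  0.    1.32 -0.68]
[-20.0, -62.0, 240.0, 0.0] lin [-0.0038  0.0028  0.0537] rot [-0.0088 -0.009   0.0015] r 0.616
pin pix [281.02414499 305.4826733 ]
```

View pics/w1.png

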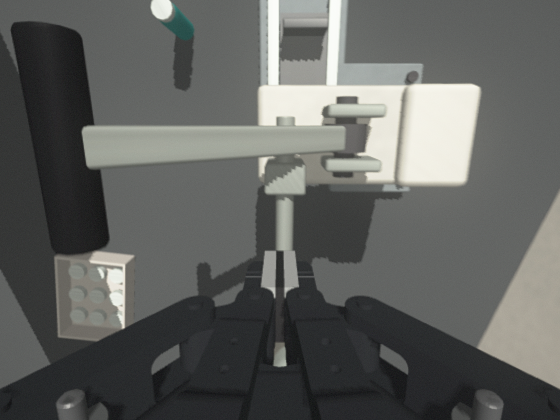

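Wrist view: the closed fingers (tip about (280,258)) line up with the bolt (col 284) between the guide block (285,178) and the pin, which the gripper hides. I lower and push the pin.

Call:
carry_out([
  {"linear": [-0.004, 0.003, 0.02], "delta_rot": [-0.009, -0.009, 0], "fingers": 0},
  {"linear": [-0.004, 0.003, 0.04], "delta_rot": [-0.009, -0.009, 0], "fingers": 0},
  {"linear": [-0.004, 0.003, 0.054], "delta_rot": [-0.009, -0.009, 0], "fingers": 0},
  {"linear": [-0.004, 0.003, 0.054], "delta_rot": [-0.009, -0.009, 0], "fingers": 0},
  {"linear": [-0.014, 0.003, 0.054], "delta_rot": [-0.009, -0.009, 0], "fingers": 0},
  {"linear": [-0.02, 0.003, 0.054], "delta_rot": [-0.009, -0.009, 0], "fingers": 0},
  {"linear": [-0.026, 0.003, 0.054], "delta_rot": [-0.009, -0.009, 0], "fingers": 0},
  {"linear": [-0.03, 0.003, 0.054], "delta_rot": [-0.009, -0.009, 0], "fingers": 0},
  {"linear": [-0.034, 0.003, 0.054], "delta_rot": [-0.009, -0.009, 0], "fingers": 0},
  {"linear": [-0.038, 0.003, 0.054], "delta_rot": [-0.009, -0.009, 0], "fingers": 0},
  {"linear": [-0.042, 0.003, 0.054], "delta_rot": [-0.009, -0.009, 0], "fingers": 0},
])

```text
t: 8.85
eef_pos: [0.6162, -0.1707, 0.2614]
eef_rot: [0.599, 0.801, 0.002, 0.006]
force: [-0.3, 2.3, 0.8]
width: 0.001
finger_force: 1.0
```

```bash
python3 g.py -20 -113 240 0
```

```text
t 8.85 tip mm [ -17.  -102.9  244.4] F press [0.3 2.3 0.8] w 0.0 q [-0.45  0.53  1.39  0.    1.21 -0.73]
[-20.0, -113.0, 240.0, 0.0] lin [-0.0102 -0.0029  0.0044] rot [0.0093 0.007  0.0014] r 0.643
```

Pushing with 2.3 N, which matches the bolt's friction. I continue to its stop.

Call:
carry_out([
  {"linear": [-0.003, -0.002, 0.002], "delta_rot": [0, 0, 0], "fingers": 0},
  {"linear": [-0.006, -0.002, 0.003], "delta_rot": [0, 0, 0], "fingers": 0},
  {"linear": [-0.009, -0.002, 0.003], "delta_rot": [0, 0, 0], "fingers": 0},
  {"linear": [-0.01, -0.002, 0.003], "delta_rot": [0, 0, 0], "fingers": 0},
  {"linear": [-0.011, -0.002, 0.003], "delta_rot": [0, 0, 0], "fingers": 0},
])

```text
t: 9.27
eef_pos: [0.6168, -0.1815, 0.2575]
eef_rot: [0.599, 0.801, 0.001, 0.005]
force: [-1.6, 0.8, 0.4]
width: -0.004
finger_force: 1.0
```

```bash
python3 g.py -20 -113 240 0
```

```text
t 9.27 tip mm [ -19.6 -113.5  240.5] F press [-1.3  1.3  0.4] w -0.0 q [-0.46  0.54  1.38  0.    1.21 -0.75]
[-20.0, -113.0, 240.0, 0.0] lin [ 0.0004 -0.0003  0.0005] rot [0.0075 0.006  0.0012] r 0.643
```

Call:
carry_out([
  {"linear": [-0.0015, 0, 0], "delta_rot": [0, 0, 0], "fingers": 0},
  {"linear": [-0.003, 0, 0], "delta_rot": [0, 0, 0], "fingers": 0},
  {"linear": [-0.0045, 0, 0], "delta_rot": [0, 0, 0], "fingers": 0},
  {"linear": [-0.0045, 0, 0], "delta_rot": [0, 0, 0], "fingers": 0},
])

```text
t: 9.6
eef_pos: [0.6175, -0.1838, 0.2575]
eef_rot: [0.599, 0.801, 0.002, 0.003]
force: [-2.6, 6.0, 0.6]
width: 0.002
finger_force: 3.1
```

```bash
python3 g.py
```

```text
t 9.6 tip mm [ -19.6 -115.8  240.5] F press [-0.8  6.4  0.6] w 0.0 q [-0.46  0.54  1.38  0.    1.22 -0.75]
```

Call:
carry_out([
  {"linear": [-0.0015, 0, 0], "delta_rot": [0, 0, 0], "fingers": 0},
  {"linear": [-0.0025, 0, 0], "delta_rot": [0, 0, 0], "fingers": 0},
  {"linear": [-0.0025, 0, 0], "delta_rot": [0, 0, 0], "fingers": 0},
])

```text
t: 9.85
eef_pos: [0.6175, -0.184, 0.2574]
eef_rot: [0.599, 0.801, 0.003, 0.001]
force: [-4.0, 10.7, 2.4]
width: -0.001
finger_force: 5.4
```

```bash
python3 g.py -20 -100 240 0 -20 -95 360 0 -106 -6 360 0 -106 -6 330 0
```

```text
t 9.85 tip mm [ -19.6 -115.9  240.4] F press [-0.8 11.4  2.4] w -0.0 q [-0.47  0.54  1.37  0.01  1.22 -0.76]
[-20.0, -100.0, 240.0, 0.0] lin [ 0.0159 -0.0002  0.0004] rot [ 0.0064 -0.0028  0.0018] r 0.636
[-20.0, -95.0, 360.0, 0.0] lin [ 0.0212  0.0006 -0.1196] rot [ 0.0064 -0.0028  0.0018] r 0.633
[-106.0, -6.0, 360.0, 0.0] lin [ 0.1104 -0.0853 -0.1199] rot [ 0.0064 -0.0028  0.0018] r 0.514
[-106.0, -6.0, 330.0, 0.0] lin [ 0.1103 -0.0855 -0.0899] rot [ 0.0064 -0.0028  0.0018] r 0.514
```

The bolt is against its stop. I retreat and move over the bar.

Call:
carry_out([
  {"linear": [0.01, 0, 0], "delta_rot": [0, 0, 0], "fingers": 0},
  {"linear": [0.016, 0, 0], "delta_rot": [0, 0, 0], "fingers": 0},
  {"linear": [0.016, 0, -0.035], "delta_rot": [0, 0, 0], "fingers": 0},
  {"linear": [0.018, 0, -0.075], "delta_rot": [0, 0, 0], "fingers": 0},
  {"linear": [0.021, 0, -0.115], "delta_rot": [0, 0, 0], "fingers": 0},
  {"linear": [0.04, -0.02, -0.125], "delta_rot": [0.006, -0.003, 0], "fingers": 0},
  {"linear": [0.07, -0.05, -0.125], "delta_rot": [0.006, -0.003, 0], "fingers": 0},
  {"linear": [0.1, -0.075, -0.12], "delta_rot": [0.006, -0.003, 0], "fingers": 0},
  {"linear": [0.11, -0.085, -0.1], "delta_rot": [0.006, -0.003, 0], "fingers": 0},
  {"linear": [0.11, -0.085, -0.095], "delta_rot": [0.006, -0.003, 0], "fingers": 0},
  {"linear": [0.11, -0.085, -0.095], "delta_rot": [0.006, -0.003, 0], "fingers": 0},
])

```text
t: 10.77
eef_pos: [0.5053, -0.1063, 0.351]
eef_rot: [0.599, 0.801, -0.002, 0.005]
force: [0.1, -0.4, 0.1]
width: 0.001
finger_force: 0.0
```

```bash
python3 g.py  -106 -4 325 0; python3 -c "
from p import *
a=cams.snapshot('scene');b=cams.snapshot('side')
cv2.imwrite('pics/c3.png',np.hstack([cv2.resize(a[175:325,205:335],None,fx=3,fy=4),cv2.resize(b[130:280,200:330],None,fx=3,fy=4)]))"
```

```text
t 10.77 tip mm [-105.5   -9.9  334. ] F press [-0.  -0.4  0.1] w 0.0 q [-0.42  0.26  1.57 -0.01  1.3  -0.71]
[-106.0, -4.0, 325.0, 0.0] lin [ 0.0059 -0.0005  0.0089] rot [0.0025 0.0107 0.0018] r 0.513
```

View pics/c3.png

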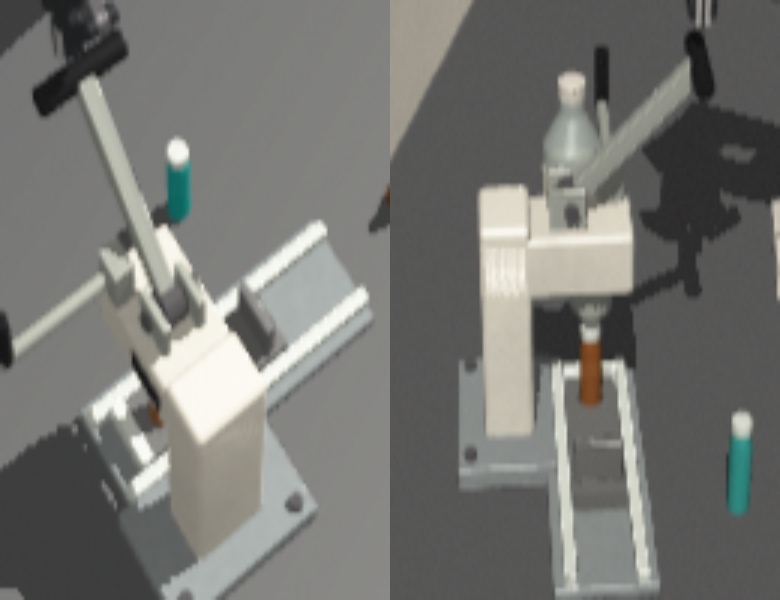

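The bolt is now drawn far out (pin at (5,340) in the zoom). Carrier and vial are unchanged, and the fingertips hang over the bar (700,20). I press along the arc.

Call:
carry_out([
  {"linear": [0.006, -0.001, 0.008], "delta_rot": [0, 0.01, 0], "fingers": 0},
  {"linear": [0.006, -0.001, 0.014], "delta_rot": [0, 0.01, 0], "fingers": 0},
  {"linear": [0.006, -0.004, 0.021], "delta_rot": [0, 0.01, 0], "fingers": 0},
  {"linear": [0.006, -0.008, 0.029], "delta_rot": [0, 0.01, 0], "fingers": 0},
  {"linear": [0.006, -0.012, 0.036], "delta_rot": [0, 0.01, 0], "fingers": 0},
  {"linear": [0.006, -0.016, 0.042], "delta_rot": [0, 0.01, 0], "fingers": 0},
  {"linear": [0.006, -0.02, 0.049], "delta_rot": [0, 0.01, 0], "fingers": 0},
  {"linear": [0.006, -0.023, 0.057], "delta_rot": [0, 0.01, 0], "fingers": 0},
  {"linear": [0.006, -0.026, 0.064], "delta_rot": [0, 0.01, 0], "fingers": 0},
  {"linear": [0.006, -0.029, 0.072], "delta_rot": [0, 0.01, 0], "fingers": 0},
])

```text
t: 11.7
eef_pos: [0.475, -0.1102, 0.2793]
eef_rot: [0.599, 0.801, -0.0, -0.0]
force: [-6.4, -1.4, 8.0]
width: -0.001
finger_force: 3.9
```

```bash
python3 g.py -139 -6 231 0 -142 -6 214 0
```

```text
t 11.7 tip mm [-135.7   -4.9  262.3] F press [-6.5  0.4  8. ] w -0.0 q [-0.46  0.3   1.73 -0.    1.11 -0.74]
[-139.0, -6.0, 231.0, 0.0] lin [-0.001  -0.0033  0.0313] rot [-0.0012  0.      0.0019] r 0.485
[-142.0, -6.0, 214.0, 0.0] lin [-0.001  -0.0063  0.0483] rot [-0.0012  0.      0.0019] r 0.483
```

The sideways force (-6.5 N) shows the tip sits too far outward. I shift inward about 7 mm while easing up slightly.

Call:
carry_out([
  {"linear": [0, 0.002, -0.005], "delta_rot": [0, 0, 0], "fingers": 0},
  {"linear": [0, 0.005, -0.009], "delta_rot": [0, 0, 0], "fingers": 0},
  {"linear": [0, 0.008, -0.009], "delta_rot": [0, 0, 0], "fingers": 0},
  {"linear": [0, 0.008, -0.006], "delta_rot": [0, 0, 0], "fingers": 0},
  {"linear": [0, 0.007, 0], "delta_rot": [0, 0, 0], "fingers": 0},
])

```text
t: 12.12
eef_pos: [0.4844, -0.1081, 0.2811]
eef_rot: [0.598, 0.801, 0.001, 0.002]
force: [-1.9, -1.7, 5.6]
width: 0.003
finger_force: 3.2
```

```bash
python3 g.py -135 -5 231 0 -137 -5 214 0
```

```text
t 12.12 tip mm [-126.    -5.7  264.1] F press [-2.3 -1.   5.6] w 0.0 q [-0.45  0.31  1.71  0.    1.12 -0.73]
[-135.0, -5.0, 231.0, 0.0] lin [ 0.0007 -0.009   0.0331] rot [0.0042 0.0027 0.0023] r 0.488
[-137.0, -5.0, 214.0, 0.0] lin [ 0.0008 -0.0111  0.05  ] rot [0.0042 0.0027 0.0023] r 0.486
```

Call:
carry_out([
  {"linear": [0, -0.003, 0.008], "delta_rot": [0, 0, 0], "fingers": 0},
  {"linear": [0, -0.005, 0.016], "delta_rot": [0, 0, 0], "fingers": 0},
  {"linear": [0, -0.007, 0.024], "delta_rot": [0, 0, 0], "fingers": 0},
  {"linear": [0, -0.008, 0.032], "delta_rot": [0, 0, 0], "fingers": 0},
  {"linear": [0, -0.009, 0.038], "delta_rot": [0, 0, 0], "fingers": 0},
  {"linear": [0, -0.009, 0.042], "delta_rot": [0, 0, 0], "fingers": 0},
  {"linear": [0, -0.009, 0.045], "delta_rot": [0, 0, 0], "fingers": 0},
])

```text
t: 12.7
eef_pos: [0.475, -0.1108, 0.235]
eef_rot: [0.598, 0.801, 0.0, 0.001]
force: [-3.1, -1.4, 5.9]
width: -0.003
finger_force: 3.4
```

```bash
python3 g.py -137 -5 214 0
```

```text
t 12.7 tip mm [-135.8   -5.5  218. ] F press [-3.3 -0.4  5.9] w -0.0 q [-0.46  0.36  1.79  0.    0.99 -0.75]
[-137.0, -5.0, 214.0, 0.0] lin [ 0.0005 -0.0012  0.004 ] rot [0.002  0.0016 0.0023] r 0.486
```

Nearly down. I press to the stop and hold.

Call:
carry_out([
  {"linear": [0, 0, 0.003], "delta_rot": [0, 0, 0], "fingers": 0},
  {"linear": [0, 0, 0.005], "delta_rot": [0, 0, 0], "fingers": 0},
  {"linear": [0, 0, 0.007], "delta_rot": [0, 0, 0], "fingers": 0},
  {"linear": [0, 0, 0.008], "delta_rot": [0, 0, 0], "fingers": 0},
])

```text
t: 13.03
eef_pos: [0.4752, -0.1108, 0.23]
eef_rot: [0.598, 0.801, 0.0, 0.002]
force: [-11.0, 1.0, 33.4]
width: 0.002
finger_force: 16.6
```

```bash
python3 g.py
```

```text
t 13.03 tip mm [-135.6   -5.6  213. ] F press [-10.3   4.   33.4] w 0.0 q [-0.46  0.37  1.79 -0.    0.98 -0.75]
```

At the stop with 33 N. I hold about 0.5 s, then raise along the arc.

Call:
carry_out([
  {"linear": [0, 0, -0.001], "delta_rot": [0, 0, 0], "fingers": 0},
  {"linear": [0, 0, -0.001], "delta_rot": [0, 0, 0], "fingers": 0},
  {"linear": [0, 0, -0.001], "delta_rot": [0, 0, 0], "fingers": 0},
  {"linear": [0, 0, -0.001], "delta_rot": [0, 0, 0], "fingers": 0},
  {"linear": [0, 0, -0.001], "delta_rot": [0, 0, 0], "fingers": 0},
  {"linear": [0, 0.001, -0.009], "delta_rot": [0, 0, 0], "fingers": 0},
  {"linear": [0, 0.001, -0.019], "delta_rot": [0, 0, 0], "fingers": 0},
  {"linear": [0, 0.002, -0.028], "delta_rot": [0, 0, 0], "fingers": 0},
  {"linear": [0, 0.004, -0.038], "delta_rot": [0, 0, 0], "fingers": 0},
  {"linear": [0, 0.007, -0.05], "delta_rot": [0, 0, 0], "fingers": 0},
  {"linear": [0, 0.01, -0.058], "delta_rot": [0, 0, 0], "fingers": 0},
  {"linear": [0, 0.015, -0.068], "delta_rot": [0, 0, 0], "fingers": 0},
  {"linear": [0, 0.02, -0.079], "delta_rot": [0, 0, 0], "fingers": 0},
  {"linear": [0, 0.025, -0.087], "delta_rot": [0, 0, 0], "fingers": 0},
  {"linear": [0, 0.03, -0.095], "delta_rot": [0, 0, 0], "fingers": 0},
  {"linear": [0, 0.034, -0.103], "delta_rot": [0, 0, 0], "fingers": 0},
  {"linear": [0, 0.034, -0.115], "delta_rot": [0, 0, 0], "fingers": 0},
  {"linear": [0, 0.034, -0.14], "delta_rot": [0, 0, 0], "fingers": 0},
  {"linear": [0, 0.034, -0.17], "delta_rot": [0, 0, 0], "fingers": 0},
  {"linear": [0, 0.034, -0.19], "delta_rot": [0, 0, 0], "fingers": 0},
])

```text
t: 14.7
eef_pos: [0.5071, -0.1004, 0.4184]
eef_rot: [0.599, 0.801, 0.001, 0.001]
force: [0.6, 1.0, 0.1]
width: -0.003
finger_force: 0.0
```

Call:
carry_out([
  {"linear": [0, -0.03, 0], "delta_rot": [0, 0, 0], "fingers": 0},
  {"linear": [0, -0.06, 0], "delta_rot": [0, 0, 0], "fingers": 0},
  {"linear": [0, -0.06, 0], "delta_rot": [0, 0, 0], "fingers": 0},
  {"linear": [0, -0.06, 0], "delta_rot": [0, 0, 0], "fingers": 0},
])

```text
t: 15.03
eef_pos: [0.4482, -0.1174, 0.4163]
eef_rot: [0.599, 0.8, 0.001, 0.0]
force: [0.5, -0.1, 0.4]
width: 0.005
finger_force: 0.0
```

```bash
python3 g.py; python3 -c "
from p import *
a=cams.snapshot('scene');b=cams.snapshot('side')
cv2.imwrite('pics/c4.png',np.hstack([cv2.resize(a[175:325,205:335],None,fx=3,fy=4),cv2.resize(b[130:280,200:330],None,fx=3,fy=4)]))
for n,g in(('scene0',a),('side0',b)):
    d=cv2.absdiff(cv2.imread(f'pics/{n}.png'),g).max(2);print(n)
"
```

```text
t 15.03 tip mm [-163.4   -4.3  399.3] F press [ 0.4 -0.2  0.4] w 0.0 q [-0.5   0.13  1.57  0.    1.45 -0.79]
scene0
side0
```

View pics/c4.png

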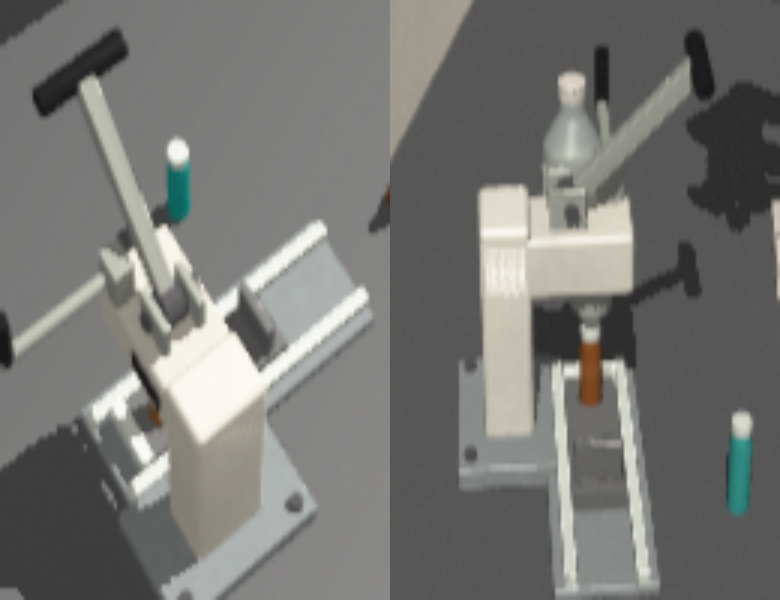

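The handle is back up (bar at (81,72) and (700,65), as at the start). The bolt is still drawn, the carrier is home and the vial is upright at (590,365).

```bash
python3 -c "
from rig import bot
print(bot.finish_job())"
```

```text
the job is handed in; nothing more can be done
None
```

The vial is crimped and the job handed in at about 15 s: carrier pushed home, bolt drawn to its stop, handle held fully down about half a second and back up, with the vial upright in the last picture; the hand-in returned no verdict, and I took no closing picture of the rack and cap tray, which the arm kept clear of.

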